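# Seat a forming punch to its red band in the right bore

### The arm

A 7-joint arm with a two-finger parallel gripper is mounted at the origin on the work surface. World frame = base frame: x ahead of the robot, y to its left, z up, the work surface at z = 0. Lengths are in m, angles in rad, forces in N, time in s.
With the tool pointing down it reaches from about 0.4 to 0.85 m from the base axis. Payload 6.9 kg.
Tool frame: the origin (TCP) lies between the finger pads; the fingertips stand nose_length ahead of it and the grasp point (between the pads) lies 3 mm ahead of it (nose_length is the distance from the TCP to the fingertips, in m); y points along the fingers, z is the direction in which the jaws open and shut, and the axes are right-handed (so a half turn about y gives the same grasp; the last joint's range is limited). The gripper opens to 85 mm and grips with 20 to 120 N. Pads are 22 mm wide; open, the fingers measure 114 mm over their backs; the gripper's body (76 mm by 85 mm) begins 54 mm behind the grasp point. The pads swing forward as they close: fully open they stand 13 mm farther back than shut.
Start: joints at [1.234, 0.507, -0.238, 1.5, 0.126, 1.149, -0.155], TCP at [0.267, -0.565, 0.23] pointing down, gripper open.
Joint ranges: [-3.08, 3.08], [-0.24, 2.05], [-1.43, 1.35], [0, 2.5], [-1.52, 4.66], [0.17, 1.96], [-2.89, 2.89]. Speed limits (rad/s): [2.39, 2.39, 3.14, 3.14, 3.14, 3.14, 3.14].

### API

Orientations are given as a 3x3 rotation matrix whose columns are the frame's x, y, z axes.
In Python, from cell import * gives the robot as it stands.
- The arm moves only by the shell command python3 -m creep 'ROWS' [FORCE]. ROWS is JSON, one flat list of numbers, 5 for each row, row after row: the shift along the world's x, y, z in cm, then the turn about the world's z in degrees, then the opening, from -1 (shut) to 1 (fully open). In form: [x, y, z, twist, claw, x, y, z, twist, claw, ...]. A call has 1 to 5 rows; each row shifts and turns the pose as measured when the row begins; what a row does not reach is not made up. A row lasts 1/10 s, in which the tool goes at most 50 mm and 8.59 degrees, less where a joint would pass 70% of its speed; a pose out of reach is approached as far as the arm can. A call with a gripper value outside its range is refused whole. The fingers move at their own pace and stop on an object; FORCE is the grip in N (left out, the last holds). Time passes only in rows, so rows that do not move let the fingers close. It gives the time, the measured TCP pose, the force and the opening at its end, in the units of the state.
- get_state(): the state, without advancing time (a new reading comes with each control period).
- get_image(name): name is "scene" or "top"; returns a dict with "color" (420x560x3 uint8, red, green, blue), "range_z" (420x560 float32, m along the optical axis (not along the pixel's ray), 0 where there is no reading), "fovy" (degrees; the focal length in pixels is half the picture's height over the tangent of half this angle, whatever the lens; pixels are square), "cx", "cy" (the principal point, pixels), "dist" ([k1, k2, p1, p2, k3] as OpenCV has them; the pictures are not rectified), "R" (3x3) and "t" (3): a world point X has camera coordinates R X + t. Camera axes: x right, y down, z forward; pixel columns grow to the right and rows downward; lengths in m; the calibration is good to about 2 mm. A picture is of the moment at which its call begins.
- job_done(): hands the job in, once; it reports no verdict.
The state is a dict: "time_s": time; "q": joint angles; "qvel": joint speeds; "joint_efforts": joint torques, N m; "position": TCP position; "tcp_rot": TCP orientation; "contact_force": force on the tool from outside, world axes, zero at the start; "ft_torque": the same for the moment, N m; "opening": finger opening in m.
Only numpy, scipy, OpenCV 4.12 (cv2) and the standard library are available. Lean on these libraries where they do the work, as an engineer would, in place of code of your own. Each camera call takes 0.05 s, during which the arm holds its last target.

### The job

Take the punch with the red sleeve and red band out of the rack and push it, handle up, into one of the three bores of the steel holder block until it bottoms with the lower edge of its red band level with the block's top face. Only one bore is deep enough, and they look alike: if the punch bottoms with its band standing well above the face, draw it out and try the next bore. Press firmly enough to drive the stiff follower in the bore, but never lean on the block with more than 40 N; leave the punch upright in the bore, let go of it, and leave the other two punches alone.

Things in the scene. Friction and masses are not known exactly. Their poses are not given: they have to be found in the camera images.
- punch_grip (a point): Middle of the red grip sleeve of the red-banded round steel punch (0.2 kg, 120 mm high, standing foot down), on its axis, 80 mm above the foot. From the foot up: taper from 9 to 14 mm diameter over 5 mm, shank 14 mm diameter to 58 mm, sleeve 22 mm diameter from 58 to 102 mm (grip here), then a 20 mm ball on a short neck. z runs up along the punch.
- punch_band (a point): Lower edge of the 4 mm wide red band round that punch's shank, on the axis, 42 mm above the foot and 38 mm below the middle of the sleeve: the depth mark.
- punch: The same red-banded punch; origin at the centre of its foot, z up along it.
- block: Fixed steel holder block, 70 mm (x) by 170 mm (y) by 62 mm high; origin at the centre of its underside, z up. Three vertical blind bores, 15.5 mm diameter, lie in a row along its y, 50 mm apart. In one the punch bottoms 42 mm deep (band level with the face), in the other two 30 mm deep (band 12 mm above the face); which is which changes from start to start.
- bore_1 (a point): Centre of the mouth of the bore on the block's +y side, in its top face, 62 mm above the bench. In the bore a brass follower stands 20 to 24 mm below the face; it slides down only under about 8 N and stays where it is left (no spring), until it stands solid on a hidden spacer: only then has the punch bottomed.
- bore_2 (a point): Centre of the mouth of the middle bore, in its top face, 62 mm above the bench. It has the same kind of brass follower, 20 to 24 mm below the face, that takes about 8 N to slide until it stands solid.
- bore_3 (a point): Centre of the mouth of the bore on the block's -y side, in its top face, 62 mm above the bench. It has the same kind of brass follower, 20 to 24 mm below the face, that takes about 8 N to slide until it stands solid.
- rack: Fixed light wooden punch rack, 64 mm (x) by 176 mm (y) by 45 mm high; origin at the centre of its underside. Three square holes 16.5 mm wide, 30 mm deep, in a row along its y, 58 mm apart, each with one punch standing in it, the foot 15 mm above the bench; which punch is in which hole changes.
- punch_blue_grip (a point): Middle of the blue sleeve of the blue-banded punch, the same size and shape; it stays in the rack.
- punch_black_grip (a point): Middle of the black sleeve of the black-banded punch, the same size and shape; it stays in the rack.
There are look-alikes about, which are no part of the job. Leave any yellow look-alike of the punch alone. Leave any green look-alike of the block alone.

How it is judged:
By the outcome, as a careful person would: the job done as asked, in the order asked, and still so for the second after the job is handed in, with the robot touching nothing.
It also fails if it takes over 61 s, if anything falls off the work surface, if the arm or the gripper's body presses on something with over 40 N, if the wrist force passes 120 N, or if a joint passes its speed limit or range.

## Working session

There is one attempt and no reset: what is moved stays moved. The work goes in short steps, Python scripts to look and compute and a shell command to move; the robot and the scene stay as the last step left them, time stands still between calls to the robot, and variables do not carry over. Pictures are saved under pics/ and viewed, and the job is handed in when it is done.

```bash
ls; mkdir -p pics; python3 - <<'E'
from cell import *
import cv2,numpy as np
np.set_printoptions(precision=4,suppress=True)
s=get_state()
for k,v in s.items(): print(k,np.array(v))
try: print(nose_length)
except Exception as e: print(e)
for n in("scene","top"):
    im=get_image(n); np.savez(f'{n}.npz',**im)
    cv2.imwrite(f'pics/{n}0.png',im['color'][:,:,::-1])
    print(n,im['fovy'],im['cx'],im['cy'],im['dist'],im['R'],im['t'])
E
```

```text
pics
time_s 0.0
q [ 1.2345  0.5083 -0.2375  1.5011  0.1257  1.1489 -0.1548]
qvel [-0.0001  0.0013  0.     -0.0007  0.0007 -0.0001  0.0002]
joint_efforts [  0.     -62.0598  -2.187  -24.9655   0.0125   0.0118  -0.    ]
position [ 0.2669 -0.5646  0.2294]
tcp_rot [[-0.904  -0.0008  0.4276]
 [-0.4276  0.0015 -0.904 ]
 [ 0.0001 -1.     -0.0017]]
contact_force [ 0.2127 -0.1782  0.6848]
ft_torque [-0.0262 -0.0221  0.0467]
opening 0.0853837856573912
0.022
scene 54.301330540097524 277.67980646732053 216.99718530464907 [0.0433 0.     0.     0.     0.    ] [[ 0.8808  0.4734  0.0003]
 [ 0.3522 -0.6548 -0.6688]
 [-0.3164  0.5892 -0.7435]] [-0.4009 -0.0967  1.0689]
top 48.133211572183804 274.9755038959886 210.1944355132202 [-0.0713  0.      0.      0.      0.    ] [[ 0.0042 -0.9999  0.0097]
 [-0.9957 -0.0051 -0.0928]
 [ 0.0928 -0.0093 -0.9956]] [-0.0145  0.4461  1.1214]
```

View pics/scene0.png

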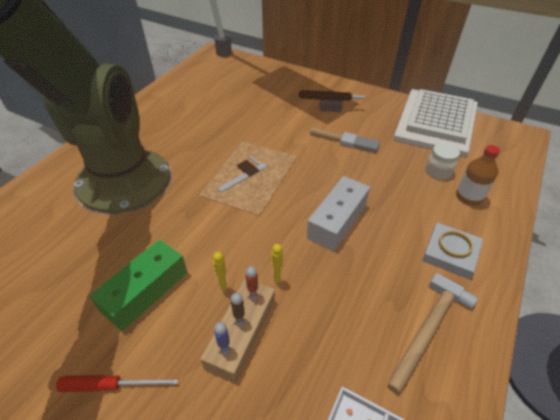

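View pics/top0.png

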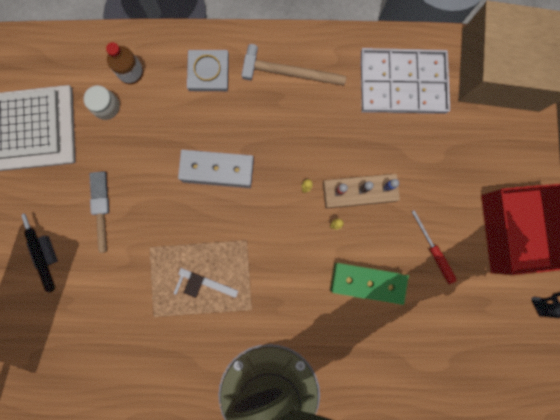

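```bash
cat > h.py <<'E'
import cv2,numpy as np
np.set_printoptions(precision=4,suppress=True)
def load(n): 
    d=np.load(n+'.npz'); return {k:d[k] for k in d.files}
def K(im):
    f=210/np.tan(np.radians(float(im['fovy']))/2); return np.array([[f,0,float(im['cx'])],[0,f,float(im['cy'])],[0,0,1]])
def ray(im,uv):
    p=cv2.undistortPoints(np.array([[uv]],float),K(im),im['dist'])[0,0]
    d=im['R'].T@np.array([p[0],p[1],1]); return -im['R'].T@im['t'],d
def onz(im,uv,z):
    o,d=ray(im,uv); return o+d*(z-o[2])/d[2]
def proj(im,X):
    return cv2.projectPoints(np.array([X],float),cv2.Rodrigues(im['R'])[0],im['t'],K(im),im['dist'])[0][0,0]
def tri(a,ua,b,ub):
    o1,d1=ray(a,ua);o2,d2=ray(b,ub);d1/=np.linalg.norm(d1);d2/=np.linalg.norm(d2)
    s=np.linalg.lstsq(np.c_[d1,-d2],o2-o1,rcond=None)[0]
    p,q=o1+s[0]*d1,o2+s[1]*d2
    return (p+q)/2,np.linalg.norm(p-q)
def crop(im,name,x0,y0,x1,y1,k):
    c=cv2.resize(im['color'][y0:y1,x0:x1,::-1],None,fx=k,fy=k,interpolation=cv2.INTER_CUBIC); cv2.imwrite(name,c)
E
python3 - <<'E'
from h import *
t=load('top');s=load('scene')
crop(t,'pics/t1.png',295,165,415,240,6)
crop(t,'pics/t2.png',170,140,265,195,8)
crop(s,'pics/s1.png',195,230,300,380,4)
crop(s,'pics/s2.png',300,170,380,255,6)
E
```

```text
(no output)
```

View pics/t1.png

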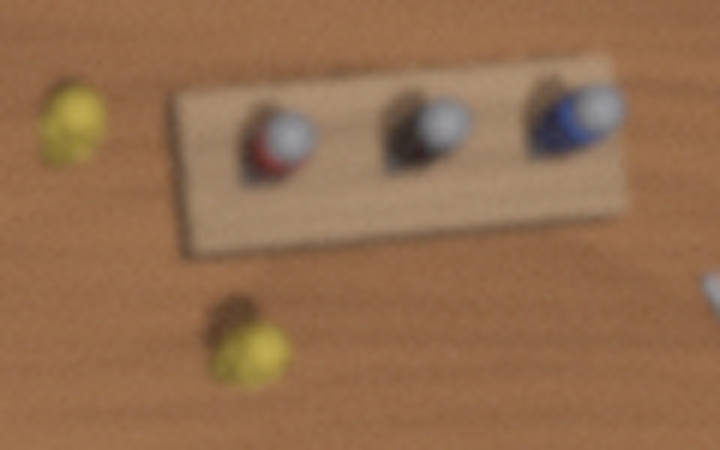

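View pics/t2.png

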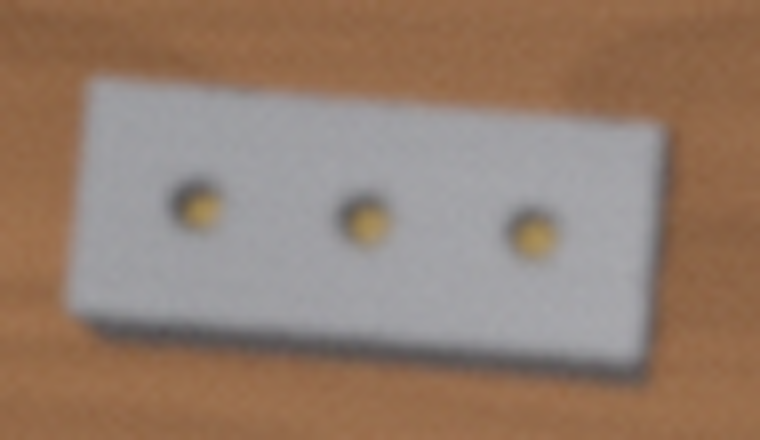

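View pics/s1.png

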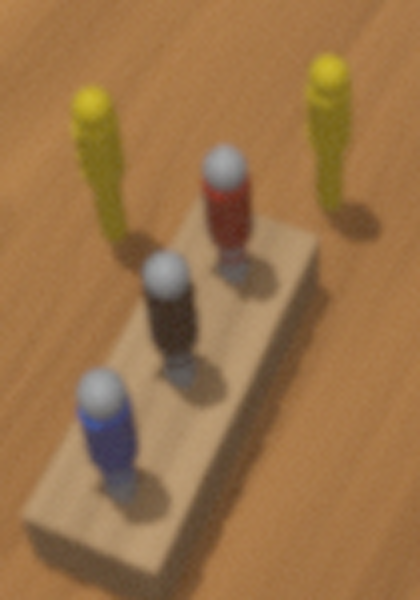

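View pics/s2.png

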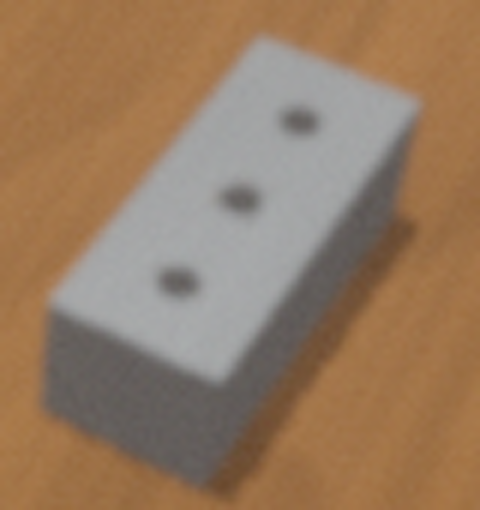

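```bash
python3 - <<'E'
from h import *
t=load('top');s=load('scene')
# balls / bores read from crops
c=lambda u,v,k,x0,y0:((u+.5)/k-.5+x0,(v+.5)/k-.5+y0)
for n,a,b in(("red",(289,138),(225,167)),("black",(442,126),(167,273)),("blue",(598,108),(101,394))):
    X,e=tri(t,c(*a,6,295,165),s,c(*b,4,195,230)); print(n,"ball",X,e, "expect z .125", onz(t,c(*a,6,295,165),.125),onz(s,c(*b,4,195,230),.125))
for n,b in(("yA",(93,104)),("yB",(329,72))): print(n,onz(s,c(*b,4,195,230),.11))
# red sleeve mask
for n,im,(x0,y0,x1,y1) in(("top",t,(330,175,352,202)),("scene",s,(235,255,270,300))):
    h=cv2.cvtColor(im['color'],cv2.COLOR_RGB2LAB); m=np.zeros(h.shape[:2],np.uint8)
    C=im['color'].astype(int); mm=(C[...,0]-C[...,1]>45)&(C[...,1]-C[...,2]<12); m[y0:y1,x0:x1]=mm[y0:y1,x0:x1]
    v,u=np.nonzero(m); print(n,len(u),u.mean(),v.mean(),u.min(),u.max(),v.min(),v.max())
# block: grey mask
for n,im,z,(x0,y0,x1,y1) in(("top",t,.062,(170,140,265,195)),("scene",s,.062,(300,170,380,255))):
    C=im['color'].astype(int); sat=C.max(2)-C.min(2)
    m=((sat<28)&(C.mean(2)>(125))).astype(np.uint8); r=np.zeros_like(m); r[y0:y1,x0:x1]=m[y0:y1,x0:x1]
    cs,_=cv2.findContours(r,cv2.RETR_EXTERNAL,cv2.CHAIN_APPROX_NONE); k=max(cs,key=cv2.contourArea)
    W=np.array([onz(im,p[0],z)[:2] for p in k],np.float32)
    rc=cv2.minAreaRect(W*1000); print(n,"block rect",rc)
    v,u=np.nonzero(r); 
for a in((195,205),(363,218),(530,233)): print("bore top",onz(t,c(*a,8,170,140),.062))
for a in((299,121),(240,199),(178,282)): print("bore scene",onz(s,c(*a,6,300,170),.062))
# rack corners
for a in((178,93),(610,57),(626,212),(187,255)): print("rack top",onz(t,c(*a,6,295,165),.045))
v=t['range_z'];print(v[155:185:6,190:245:8])
E
```

```text
red ball [ 0.4878 -0.1615  0.1265] 0.0005565757698656654 expect z .125 [ 0.4878 -0.1619  0.125 ] [ 0.4874 -0.1605  0.125 ]
black ball [ 0.493  -0.2186  0.1254] 0.0011522348237689736 expect z .125 [ 0.4926 -0.2191  0.125 ] [ 0.4933 -0.2181  0.125 ]
blue ball [ 0.4998 -0.2774  0.1261] 0.00024231658262181905 expect z .125 [ 0.4998 -0.2778  0.125 ] [ 0.4995 -0.2769  0.125 ]
yA [ 0.4088 -0.1507  0.11  ]
yB [ 0.4973 -0.0817  0.11  ]
top 7 339.2857142857143 191.57142857142858 338 341 190 193
scene 18 251.33333333333334 282.77777777777777 247 255 277 290
top block rect ((544.2654418945312, 129.89102172851562), (170.8074188232422, 71.15042114257812), 85.41548919677734)
scene block rect ((544.4225463867188, 130.56932067871094), (171.1817169189453, 70.91033172607422), 85.38765716552734)
bore top [0.5483 0.1801 0.062 ]
bore top [0.5446 0.1303 0.062 ]
bore top [0.5403 0.0809 0.062 ]
bore scene [0.5479 0.1807 0.062 ]
bore scene [0.5439 0.1308 0.062 ]
bore scene [0.5402 0.081  0.062 ]
rack top [ 0.517 -0.13   0.045]
rack top [ 0.533  -0.3045  0.045 ]
rack top [ 0.4703 -0.3096  0.045 ]
rack top [ 0.452  -0.1332  0.045 ]
[[1.1129 1.1085 1.1131 1.1123 1.109  1.1131 1.1128]
 [1.1062 1.1107 1.1069 1.11   1.1135 1.1124 1.1092]
 [1.1139 1.1106 1.1114 1.1354 1.1073 1.1077 1.1193]
 [1.1088 1.1056 1.1035 1.1059 1.105  1.1055 1.1068]
 [1.1057 1.1037 1.1069 1.1083 1.1041 1.1059 1.1071]]
```

The red punch is at (0.488, -0.161). Its ball sits at z 0.126 against an expected 0.125, and the 58 mm spacing and rack centre agree. The block measures 171×71 mm with a yaw of -4.5°. The bores agree to within 1 mm across the two views. I'm moving above the punch now.

```bash
python3 -m creep '[2.2,4,0,7,0.2, 2.2,4,0,7,0.2, 2.2,4,0,7,0.2, 2.2,4,0,7,0.2, 2.2,4,0,7,0.2]' 60; python3 -m creep '[2.2,4,0,7,0.2, 2.2,4,0,7,0.2, 2.2,4,0,7,0.2, 2.2,4,0,7,0.2, 2.2,4,0,7,0.2]'
```

```text
time_s: 0.6
position: [0.3729, -0.3637, 0.2262]
tcp_rot: [[-0.489, -0.006, 0.872], [-0.872, -0.001, -0.489], [0.004, -1.0, -0.005]]
contact_force: [0.9, -0.2, 0.2]
opening: 0.051
time_s: 1.1
position: [0.4846, -0.1552, 0.2256]
tcp_rot: [[0.124, -0.006, 0.992], [-0.992, -0.005, 0.124], [0.004, -1.0, -0.006]]
contact_force: [1.2, 0.5, 0.7]
opening: 0.0515
```

```bash
python3 -m creep '[0.3,-0.6,-2,-1.5,0.2, 0,0,-2,0,0.2, 0,0,0,0,0.2]'; python3 - <<'E'
from cell import *
from h import *
s=get_state();print(s['position'],s['contact_force'])
for n in("scene","top"):
    im=get_image(n); np.savez(f'{n}.npz',**im)
crop(load('scene'),'pics/s3.png',170,180,320,320,4)
E
```

```text
time_s: 1.4
position: [0.4914, -0.1518, 0.1853]
tcp_rot: [[0.116, -0.002, 0.993], [-0.993, -0.001, 0.116], [0.001, -1.0, -0.002]]
contact_force: [0.7, -0.7, 0.3]
opening: 0.0509
[ 0.4914 -0.1518  0.1853] [ 0.6826 -0.6625  0.2705]
```

View pics/s3.png

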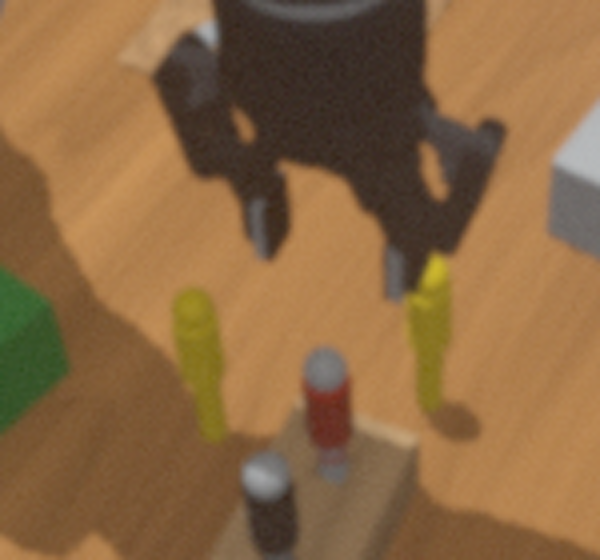

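The gripper is above the rack with its jaws straddling the red punch's axis (red sleeve at about crop 327,410) and clear of both yellow ones. I'll correct xy first, then descend.

```bash
python3 -m creep '[-0.4,-0.95,0,0,0.2, 0,0,0,0,0.2, 0,0,0,0,0.2]'
```

```text
time_s: 1.8
position: [0.4882, -0.1652, 0.1894]
tcp_rot: [[0.111, 0.003, 0.994], [-0.994, -0.004, 0.111], [0.005, -1.0, 0.002]]
contact_force: [0.4, -0.8, 0.2]
opening: 0.0514
```

```bash
python3 -m creep '[0,0.35,-2,0,0.2, 0,0,-2,0,0.2, 0,0,0,0,0.2]'
```

```text
time_s: 2.1
position: [0.4889, -0.1637, 0.1506]
tcp_rot: [[0.107, 0.007, 0.994], [-0.994, -0.007, 0.107], [0.007, -1.0, 0.006]]
contact_force: [0.3, -0.2, 0.9]
opening: 0.0514
```

```bash
python3 -m creep '[0,0,0,0,0.2]'
```

```text
time_s: 2.2
position: [0.4891, -0.1637, 0.1512]
tcp_rot: [[0.107, 0.007, 0.994], [-0.994, -0.007, 0.107], [0.007, -1.0, 0.007]]
contact_force: [-0.0, 1.6, 0.7]
opening: 0.0511
```

```bash
python3 -m creep '[-0.1,0.2,-1.5,0,0.2, 0,0,-1.5,0,0.2, 0,0,0,0,0.2]'
```

```text
time_s: 2.5
position: [0.49, -0.1627, 0.124]
tcp_rot: [[0.105, 0.012, 0.994], [-0.994, -0.009, 0.106], [0.01, -1.0, 0.011]]
contact_force: [-0.4, -0.3, 0.4]
opening: 0.0514
```

```bash
python3 -m creep '[-0.25,0.15,-1.3,0,0.2, 0,0,-1.2,0,0.2, 0,0,0,0,0.2]'
```

```text
time_s: 2.8
position: [0.4896, -0.1619, 0.1016]
tcp_rot: [[0.105, 0.017, 0.994], [-0.994, -0.01, 0.105], [0.012, -1.0, 0.015]]
contact_force: [-0.6, 0.0, -0.4]
opening: 0.0514
```

```bash
python3 -m creep '[-0.25,0.05,-0.3,0,0.2, 0,0,0,0,0.2]'; python3 -m creep '[0,0,0,0,-0.3, 0,0,0,0,-0.6, 0,0,0,0,-1, 0,0,0,0,-1,0,0,0,0,-1]' 60
```

```text
time_s: 3.0
position: [0.4877, -0.1616, 0.0995]
tcp_rot: [[0.105, 0.018, 0.994], [-0.994, -0.011, 0.105], [0.013, -1.0, 0.017]]
contact_force: [0.2, 0.2, -0.1]
opening: 0.051
time_s: 3.5
position: [0.4879, -0.1619, 0.1007]
tcp_rot: [[0.104, 0.019, 0.994], [-0.994, -0.012, 0.105], [0.014, -1.0, 0.017]]
contact_force: [0.1, 0.8, 0.1]
opening: 0.0196
```

```bash
python3 -m creep '[0,0,1,0,-1, 0,0,1.5,0,-1, 0,0,1.5,0,-1]' 80; python3 -m creep '[0,0,2.5,0,-1, 0,0,2.5,0,-1, 0,0,2.5,0,-1,0,0,1.5,0,-1,0,0,0,0,-1]';  python3 - <<'E'
from cell import *
from h import *
s=get_state();print(s['position'],s['contact_force'])
for n in("scene","top"):
    im=get_image(n); np.savez(f'{n}.npz',**im)
crop(load('scene'),'pics/s4.png',170,150,320,290,4)
E
```

```text
time_s: 3.8
position: [0.4863, -0.1612, 0.1406]
tcp_rot: [[0.105, 0.014, 0.994], [-0.994, -0.009, 0.105], [0.011, -1.0, 0.013]]
contact_force: [0.6, 0.4, -2.4]
opening: 0.0187
time_s: 4.3
position: [0.486, -0.1601, 0.2378]
tcp_rot: [[0.107, 0.016, 0.994], [-0.994, -0.009, 0.107], [0.01, -1.0, 0.015]]
contact_force: [0.2, -0.3, -3.9]
opening: 0.0192
[ 0.486  -0.1601  0.2378] [ 0.1827 -0.3397 -3.9409]
```

View pics/s4.png

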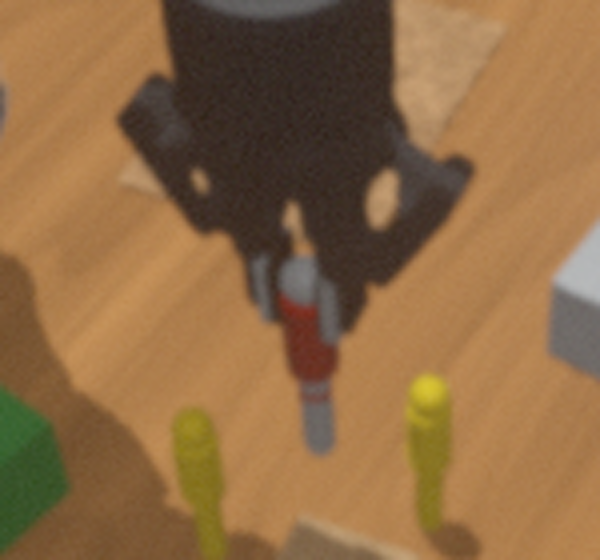

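The red punch is out of the rack and held upright. The sleeve is between the pads at crop (310,340), the band is at (315,395) and the foot at (318,450). I'm carrying it to the -y bore at (0.540, 0.081).

```bash
python3 -m creep '[0.8,3.5,0,0,-1, 0.9,4,0,0,-1, 0.9,4,0,0,-1,0.9,4,0,0,-1,0.9,4,0,0,-1]'; python3 -m creep '[0.5,2,0,0,-1,0,0,0,0,-1,0,0,0,0,-1]'
```

```text
time_s: 4.9
position: [0.5249, 0.032, 0.2286]
tcp_rot: [[0.091, 0.001, 0.996], [-0.996, -0.011, 0.091], [0.011, -1.0, -0.0]]
contact_force: [-0.1, -0.7, -1.9]
opening: 0.0188
time_s: 5.2
position: [0.5282, 0.0603, 0.2249]
tcp_rot: [[0.103, -0.005, 0.995], [-0.995, -0.007, 0.103], [0.006, -1.0, -0.006]]
contact_force: [-0.2, -0.4, -3.3]
opening: 0.0187
```

```bash
python3 -m creep '[0.8,1.3,-1.5,0,-1,0.4,0.7,-1.5,0,-1,0,0,-1.5,0,-1,0,0,0,0,-1,0,0,0,0,-1]';  python3 - <<'E'
from cell import *
from h import *
s=get_state();print(s['position'],s['contact_force'])
for n in("scene","top"):
    im=get_image(n); np.savez(f'{n}.npz',**im)
crop(load('scene'),'pics/s5.png',270,130,390,260,4.5)
crop(load('top'),'pics/t5.png',170,120,290,210,6)
p=s['position'];R=s['tcp_rot'];f=p+R[:,1]*.0857; print('foot est',f)
print(proj(load('scene'),f),proj(load('top'),f))
E
```

```text
time_s: 5.7
position: [0.5389, 0.0739, 0.1748]
tcp_rot: [[0.096, -0.011, 0.995], [-0.995, -0.011, 0.096], [0.01, -1.0, -0.012]]
contact_force: [0.1, 0.6, -2.2]
opening: 0.0186
[0.5389 0.0739 0.1748] [ 0.0869  0.5754 -2.1923]
foot est [0.538  0.0729 0.0891]
[327.9941 210.1893] [238.3831 167.5877]
```

View pics/s5.png

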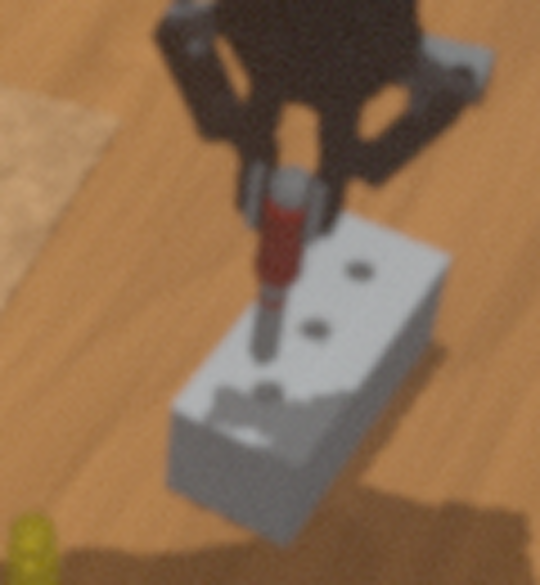

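View pics/t5.png

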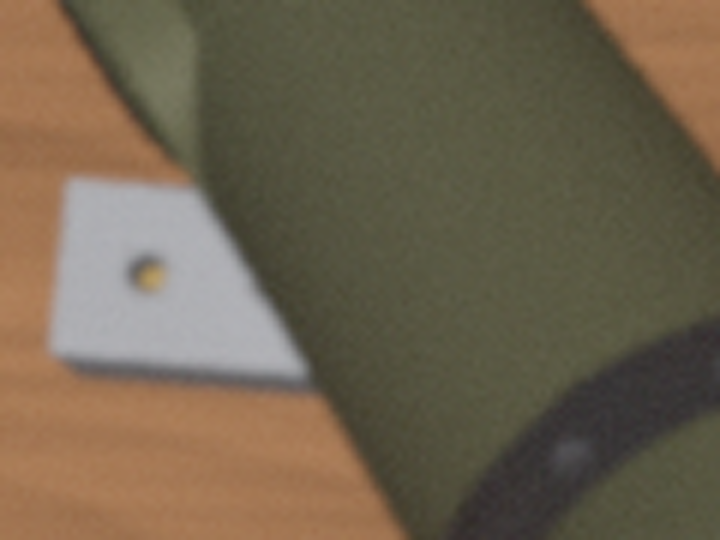

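The foot is at crop (263,360), full-image (328.4,210). The kinematic estimate projects to (328.0,210.2), so they agree. The arm covers the top view. I still need to correct dx +2 mm and dy +8 mm.

```bash
python3 -m creep '[0.2,0.7,-1,0,-1,0,0,0,0,-1,0,0,0,0,-1]';  python3 - <<'E'
from cell import *
from h import *
s=get_state();p=s['position'];R=s['tcp_rot'];f=p+R[:,1]*.0857; print('foot est',f, R[:,1],s['contact_force'])
E
```

```text
time_s: 6.1
position: [0.542, 0.0811, 0.1658]
tcp_rot: [[0.094, -0.008, 0.995], [-0.995, -0.011, 0.094], [0.01, -1.0, -0.009]]
contact_force: [0.1, -0.3, -2.5]
opening: 0.0189
foot est [0.5414 0.0801 0.0801] [-0.0077 -0.0109 -0.9999] [ 0.1032 -0.2965 -2.519 ]
```

```bash
python3 -m creep '[-0.1,0.1,-1,0,-1,0,0,0,0,-1,0,0,0,0,-1]';  python3 - <<'E'
from cell import *
from h import *
s=get_state();p=s['position'];R=s['tcp_rot'];f=p+R[:,1]*.0857; print('foot est',f, R[:,1],s['contact_force'])
im=get_image("scene"); np.savez('scene.npz',**im)
print(proj(im,f),proj(im,[.54025,.081,.062]))
crop(im,'pics/s6.png',300,180,370,250,8)
E
```

```text
time_s: 6.4
position: [0.541, 0.0824, 0.1551]
tcp_rot: [[0.095, -0.007, 0.995], [-0.995, -0.011, 0.095], [0.01, -1.0, -0.008]]
contact_force: [-0.6, -0.1, -2.4]
opening: 0.0185
foot est [0.5404 0.0814 0.0695] [-0.0073 -0.0109 -0.9999] [-0.5693 -0.0935 -2.4336]
[329.739  214.1884] [329.2925 216.5881]
```

View pics/s6.png

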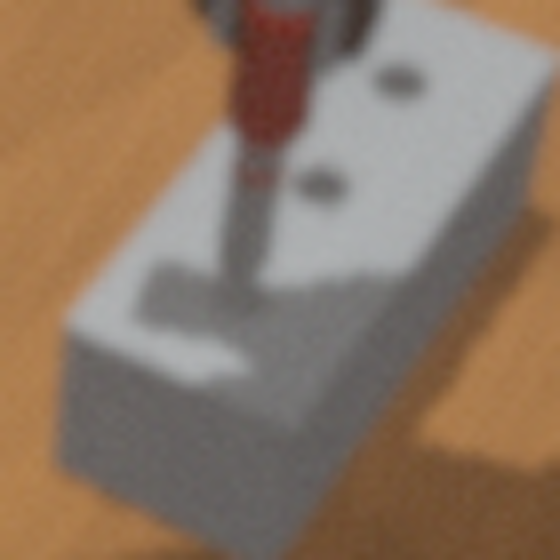

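The foot sits right over the bore mouth, at about crop (238,290). I'm lowering it in.

```bash
python3 -m creep '[0,0,-0.5,0,-1,0,0,-0.5,0,-1,0,0,-0.3,0,-1,0,0,0,0,-1]';  python3 - <<'E'
from cell import *
from h import *
s=get_state();p=s['position'];R=s['tcp_rot'];f=p+R[:,1]*.0857; print('foot est',f, R[:,1],s['contact_force'])
E
```

```text
time_s: 6.85
position: [0.5412, 0.0819, 0.1412]
tcp_rot: [[0.094, -0.007, 0.996], [-0.995, -0.011, 0.094], [0.011, -1.0, -0.008]]
contact_force: [0.6, -0.2, -2.4]
opening: 0.0191
foot est [0.5406 0.0809 0.0555] [-0.0068 -0.0113 -0.9999] [ 0.6343 -0.1705 -2.4141]
```

```bash
python3 -m creep '[0,0,-0.4,0,-1,0,0,-0.4,0,-1,0,0,0,0,-1]'; python3 -m creep '[0,0,-0.3,0,-1,0,0,-0.2,0,-1,0,0,0,0,-1]'
```

```text
time_s: 7.15
position: [0.5412, 0.0817, 0.1324]
tcp_rot: [[0.094, -0.007, 0.996], [-0.996, -0.011, 0.094], [0.011, -1.0, -0.008]]
contact_force: [-0.0, -0.4, -3.2]
opening: 0.0186
time_s: 7.45
position: [0.5412, 0.0817, 0.1269]
tcp_rot: [[0.094, -0.007, 0.996], [-0.995, -0.011, 0.094], [0.011, -1.0, -0.008]]
contact_force: [0.5, -0.5, -1.9]
opening: 0.0187
```

```bash
python3 -m creep '[0,0,-0.2,0,-1,0,0,-0.1,0,-1]' 110; python3 -m creep '[0,0,-0.2,0,-1]'; python3 -m creep '[0,0,-0.2,0,-1]';python3 -m creep '[0,0,-0.2,0,-1]'
```

```text
time_s: 7.65
position: [0.5415, 0.0819, 0.1245]
tcp_rot: [[0.094, -0.006, 0.996], [-0.996, -0.012, 0.094], [0.011, -1.0, -0.007]]
contact_force: [-2.5, -1.1, 5.6]
opening: 0.0183
time_s: 7.75
position: [0.5415, 0.082, 0.1232]
tcp_rot: [[0.094, -0.006, 0.996], [-0.995, -0.012, 0.094], [0.011, -1.0, -0.007]]
contact_force: [-2.8, -1.0, 7.8]
opening: 0.0178
time_s: 7.85
position: [0.5415, 0.082, 0.1219]
tcp_rot: [[0.094, -0.005, 0.996], [-0.995, -0.012, 0.094], [0.012, -1.0, -0.006]]
contact_force: [-3.0, -1.1, 6.7]
opening: 0.0177
time_s: 7.95
position: [0.5415, 0.0819, 0.1207]
tcp_rot: [[0.094, -0.005, 0.996], [-0.996, -0.013, 0.094], [0.012, -1.0, -0.006]]
contact_force: [-2.5, -0.3, 6.4]
opening: 0.018
```

```bash
for i in 1; do :; done; python3 -m creep '[0,0,-0.2,0,-1]'; python3 -m creep '[0,0,-0.2,0,-1]';python3 -m creep '[0,0,-0.2,0,-1]'; python3 -m creep '[0,0,-0.2,0,-1]'
```

```text
time_s: 8.05
position: [0.5415, 0.0819, 0.1195]
tcp_rot: [[0.094, -0.004, 0.996], [-0.996, -0.013, 0.094], [0.013, -1.0, -0.005]]
contact_force: [-1.8, -1.5, 7.7]
opening: 0.0178
time_s: 8.15
position: [0.5414, 0.0819, 0.1182]
tcp_rot: [[0.094, -0.004, 0.996], [-0.996, -0.014, 0.094], [0.013, -1.0, -0.005]]
contact_force: [-2.6, -1.1, 7.3]
opening: 0.018
time_s: 8.25
position: [0.5416, 0.082, 0.1175]
tcp_rot: [[0.094, -0.002, 0.996], [-0.996, -0.014, 0.093], [0.014, -1.0, -0.004]]
contact_force: [-4.9, -2.5, 20.9]
opening: 0.018
time_s: 8.35
position: [0.5418, 0.0821, 0.1174]
tcp_rot: [[0.093, -0.001, 0.996], [-0.996, -0.015, 0.093], [0.015, -1.0, -0.002]]
contact_force: [-7.0, -3.2, 24.7]
opening: 0.0178
```

The force rose to 25 N at a depth of 30.3 mm, so this looks like a shallow bore. I'll check the band in the picture.

```bash
python3 - <<'E'
from cell import *
from h import *
im=get_image("scene"); np.savez('scene.npz',**im)
crop(im,'pics/s7.png',300,180,370,250,8)
E
```

```text
(no output)
```

View pics/s7.png

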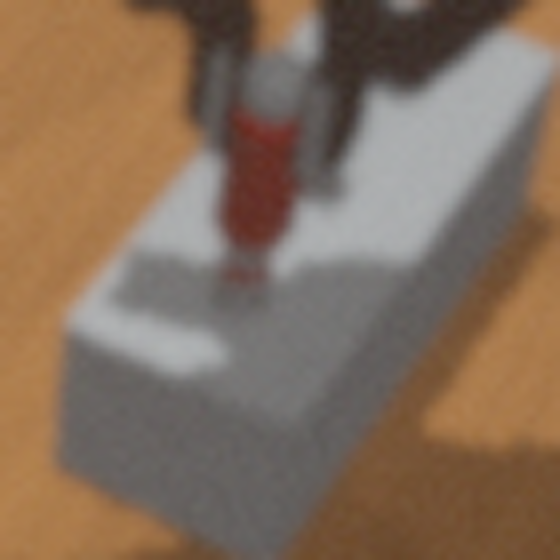

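The band is at about crop (243,272) with grey shank still showing below it, so this bore is shallow. I'm drawing the punch out and going to the middle bore.

```bash
python3 -m creep '[0,0,0.7,0,-1,0,0,1,0,-1,0,0,1,0,-1,0,0,1,0,-1,0,0,0.6,0,-1]'; python3 -m creep '[0,0,0,0,-1]'; python3 - <<'E'
from cell import *
from h import *
s=get_state();p=np.array(s['position']);R=np.array(s['tcp_rot']);f=p+R[:,1]*.0857; print('foot est',f, R[:,1],s['contact_force'])
E
```

```text
time_s: 8.9
position: [0.5415, 0.0825, 0.1636]
tcp_rot: [[0.094, -0.001, 0.996], [-0.995, -0.015, 0.094], [0.015, -1.0, -0.002]]
contact_force: [-1.1, -1.1, -2.5]
opening: 0.0178
time_s: 9.0
position: [0.5421, 0.0827, 0.1647]
tcp_rot: [[0.094, 0.001, 0.996], [-0.995, -0.015, 0.094], [0.015, -1.0, -0.0]]
contact_force: [-0.1, 0.6, -2.6]
opening: 0.0174
foot est [0.5421 0.0814 0.079 ] [ 0.0009 -0.0145 -0.9999] [-0.1434  0.6238 -2.5778]
```

```bash
python3 -m creep '[0.1,2.4,0,0,-1,0.1,2.2,0,0,-1,0,0,0,0,-1,0,0,0,0,-1]'; python3 - <<'E'
from cell import *
from h import *
s=get_state();p=np.array(s['position']);R=np.array(s['tcp_rot']);f=p+R[:,1]*.0857; print('foot est',f, R[:,1],s['contact_force'])
E
```

```text
time_s: 9.4
position: [0.544, 0.1284, 0.1641]
tcp_rot: [[0.091, -0.0, 0.996], [-0.996, -0.016, 0.091], [0.015, -1.0, -0.001]]
contact_force: [0.1, -0.3, -3.0]
opening: 0.0176
foot est [0.544  0.1271 0.0785] [-0.     -0.0155 -0.9999] [ 0.0769 -0.2988 -2.9624]
```

```bash
python3 -m creep '[0,0.35,-0.8,0,-1,0,0,0,0,-1,0,0,0,0,-1]'; python3 - <<'E'
from cell import *
from h import *
s=get_state();p=np.array(s['position']);R=np.array(s['tcp_rot']);f=p+R[:,1]*.0857; print('foot est',f, R[:,1],s['contact_force'])
im=get_image("scene"); np.savez('scene.npz',**im)
print(proj(im,f),proj(im,[.5443,.1305,.062]))
crop(im,'pics/s8.png',300,170,370,240,8)
E
```

```text
time_s: 9.7
position: [0.5437, 0.1301, 0.1546]
tcp_rot: [[0.089, -0.001, 0.996], [-0.996, -0.017, 0.089], [0.017, -1.0, -0.003]]
contact_force: [0.1, -0.0, -3.1]
opening: 0.0178
foot est [0.5436 0.1287 0.0689] [-0.0015 -0.0169 -0.9999] [ 0.1247 -0.0463 -3.1011]
[339.4443 201.1794] [339.6931 202.9061]
```

View pics/s8.png

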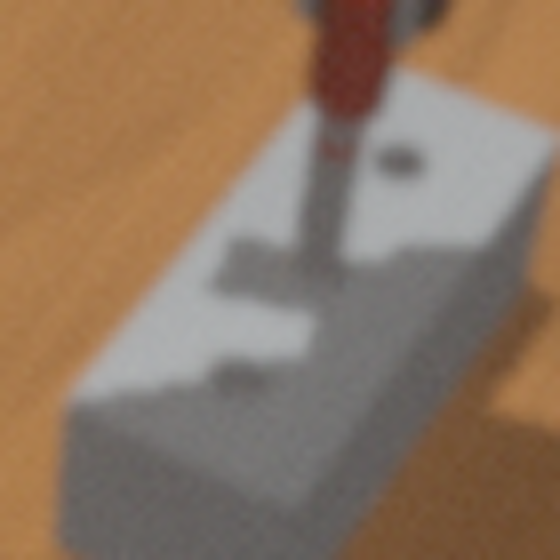

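The foot is at the mouth of the middle bore (crop 320,265). A small correction and then down.

```bash
python3 -m creep '[0.07,0.2,-0.3,0,-1,0,0,-0.5,0,-1,0,0,-0.3,0,-1,0,0,0,0,-1]';  python3 - <<'E'
from cell import *
from h import *
s=get_state();p=np.array(s['position']);R=np.array(s['tcp_rot']);f=p+R[:,1]*.0857; print('foot est',f, R[:,1],s['contact_force'])
E
```

```text
time_s: 10.15
position: [0.5445, 0.1311, 0.1425]
tcp_rot: [[0.088, -0.002, 0.996], [-0.996, -0.017, 0.088], [0.017, -1.0, -0.003]]
contact_force: [-0.2, 0.2, -3.4]
opening: 0.0182
foot est [0.5444 0.1296 0.0568] [-0.0018 -0.0174 -0.9998] [-0.1825  0.1734 -3.3674]
```

```bash
python3 -m creep '[0,0.05,-0.4,0,-1,0,0,-0.4,0,-1,0,0,0,0,-1]'; python3 -m creep '[0,0,-0.4,0,-1,0,0,-0.2,0,-1,0,0,0,0,-1]'
```

```text
time_s: 10.45
position: [0.5445, 0.1316, 0.1337]
tcp_rot: [[0.088, -0.002, 0.996], [-0.996, -0.017, 0.088], [0.017, -1.0, -0.003]]
contact_force: [-0.3, 0.1, -2.7]
opening: 0.0177
time_s: 10.75
position: [0.5446, 0.1316, 0.1272]
tcp_rot: [[0.088, -0.002, 0.996], [-0.996, -0.017, 0.088], [0.017, -1.0, -0.003]]
contact_force: [0.3, -0.9, -3.1]
opening: 0.0177
```

```bash
python3 -m creep '[0,0,-0.2,0,-1,0,0,-0.2,0,-1]'; python3 -m creep '[0,0,-0.2,0,-1,0,0,-0.2,0,-1]'; python3 -m creep '[0,0,-0.2,0,-1]'; python3 -m creep '[0,0,-0.2,0,-1]'
```

```text
time_s: 10.95
position: [0.5449, 0.1318, 0.1237]
tcp_rot: [[0.088, -0.001, 0.996], [-0.996, -0.017, 0.088], [0.017, -1.0, -0.002]]
contact_force: [-1.9, -1.6, 5.0]
opening: 0.0179
time_s: 11.15
position: [0.5447, 0.1321, 0.1207]
tcp_rot: [[0.088, -0.0, 0.996], [-0.996, -0.018, 0.088], [0.018, -1.0, -0.002]]
contact_force: [-2.0, -1.3, 5.3]
opening: 0.0181
time_s: 11.25
position: [0.5448, 0.1322, 0.1193]
tcp_rot: [[0.088, 0.0, 0.996], [-0.996, -0.018, 0.088], [0.018, -1.0, -0.001]]
contact_force: [-2.5, -1.3, 5.6]
opening: 0.0178
time_s: 11.35
position: [0.5447, 0.1321, 0.1179]
tcp_rot: [[0.088, 0.001, 0.996], [-0.996, -0.018, 0.088], [0.018, -1.0, -0.001]]
contact_force: [-2.8, -1.5, 6.4]
opening: 0.018
```

```bash
python3 -m creep '[0,0,-0.2,0,-1]'; python3 -m creep '[0,0,-0.2,0,-1]'; python3 -m creep '[0,0,-0.2,0,-1]'
```

```text
time_s: 11.45
position: [0.5447, 0.1321, 0.1165]
tcp_rot: [[0.088, 0.001, 0.996], [-0.996, -0.019, 0.088], [0.019, -1.0, -0.0]]
contact_force: [-2.5, -1.3, 6.7]
opening: 0.0175
time_s: 11.55
position: [0.5446, 0.1321, 0.1152]
tcp_rot: [[0.088, 0.002, 0.996], [-0.996, -0.019, 0.088], [0.019, -1.0, 0.0]]
contact_force: [-2.9, -0.9, 6.1]
opening: 0.0174
time_s: 11.65
position: [0.5446, 0.1321, 0.1139]
tcp_rot: [[0.088, 0.002, 0.996], [-0.996, -0.02, 0.088], [0.02, -1.0, 0.001]]
contact_force: [-3.2, -0.7, 6.1]
opening: 0.0181
```

It has passed 30 mm and is still sliding at follower force, so this is the deep bore. I'll continue until it goes solid.

```bash
python3 -m creep '[0,0,-0.2,0,-1,0,0,-0.2,0,-1]'; python3 -m creep '[0,0,-0.2,0,-1,0,0,-0.2,0,-1]'; python3 -m creep '[0,0,-0.2,0,-1]'
```

```text
time_s: 11.85
position: [0.5445, 0.1321, 0.1113]
tcp_rot: [[0.087, 0.003, 0.996], [-0.996, -0.02, 0.087], [0.021, -1.0, 0.002]]
contact_force: [-1.7, -1.5, 7.2]
opening: 0.0177
time_s: 12.05
position: [0.5445, 0.132, 0.1087]
tcp_rot: [[0.087, 0.005, 0.996], [-0.996, -0.021, 0.087], [0.022, -1.0, 0.003]]
contact_force: [-2.6, 0.2, 6.8]
opening: 0.018
time_s: 12.15
position: [0.5444, 0.132, 0.1075]
tcp_rot: [[0.087, 0.005, 0.996], [-0.996, -0.022, 0.087], [0.022, -1.0, 0.003]]
contact_force: [-3.1, -1.2, 7.8]
opening: 0.0178
```

```bash
python3 -m creep '[0,0,-0.2,0,-1]'
```

```text
time_s: 12.25
position: [0.5444, 0.132, 0.1063]
tcp_rot: [[0.087, 0.006, 0.996], [-0.996, -0.022, 0.087], [0.022, -1.0, 0.004]]
contact_force: [-2.4, -1.5, 7.8]
opening: 0.0177
```

```bash
python3 -m creep '[0,0,-0.2,0,-1]'; python3 -m creep '[0,0,-0.15,0,-1]'
```

```text
time_s: 12.35
position: [0.5446, 0.1321, 0.1055]
tcp_rot: [[0.087, 0.007, 0.996], [-0.996, -0.023, 0.087], [0.023, -1.0, 0.005]]
contact_force: [-5.1, -2.9, 21.4]
opening: 0.0181
time_s: 12.45
position: [0.5446, 0.1321, 0.1056]
tcp_rot: [[0.086, 0.008, 0.996], [-0.996, -0.023, 0.087], [0.024, -1.0, 0.006]]
contact_force: [-5.3, -2.9, 16.3]
opening: 0.018
```

It went solid at 11.9 mm deeper than the first bore, where 12 was expected. I'll check the band before letting go.

```bash
python3 -m creep '[0,0,-0.2,0,-1]'; python3 -m creep '[0,0,0,0,-1,0,0,0,0,-1]'; python3 - <<'E'
from cell import *
from h import *
im=get_image("scene"); np.savez('scene.npz',**im)
print(proj(im,[.5443,.1305,.062]))
crop(im,'pics/s9.png',300,170,370,240,8)
E
```

```text
time_s: 12.55
position: [0.5447, 0.1322, 0.1055]
tcp_rot: [[0.086, 0.01, 0.996], [-0.996, -0.024, 0.086], [0.025, -1.0, 0.007]]
contact_force: [-6.7, -2.7, 22.2]
opening: 0.0176
time_s: 12.75
position: [0.5445, 0.132, 0.1063]
tcp_rot: [[0.086, 0.01, 0.996], [-0.996, -0.025, 0.086], [0.026, -1.0, 0.008]]
contact_force: [-0.4, 0.4, -2.8]
opening: 0.0179
[339.6931 202.9061]
```

View pics/s9.png

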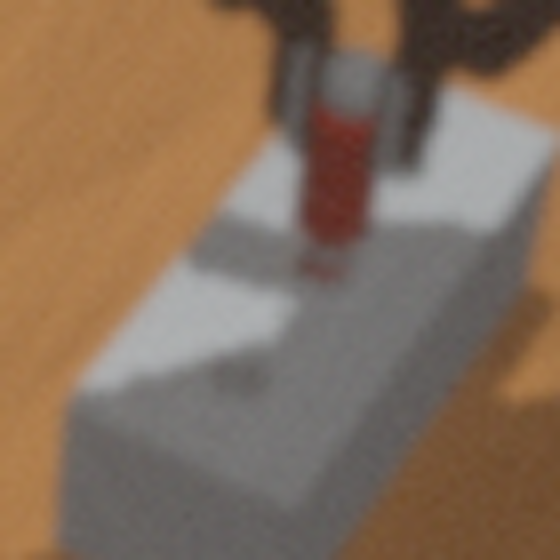

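The band is now at the face (crop 322,268) with no shank visible below it. The arm relaxed up by 0.8 mm when idle, so I'll re-seat the punch lightly and open.

```bash
python3 -m creep '[0,0,-0.15,0,-1]'; python3 -m creep '[0,0,0,0,0,0,0,0,0,0.2,0,0,0,0,0.2,0,0,0,0,0.2]' 20; python3 - <<'E'
from cell import *
from h import *
s=get_state(); print(s['position'],s['contact_force'],s['opening'])
im=get_image("scene"); np.savez('scene.npz',**im)
crop(im,'pics/s10.png',300,170,370,240,8)
E
```

```text
time_s: 12.9
position: [0.5449, 0.1322, 0.1055]
tcp_rot: [[0.086, 0.011, 0.996], [-0.996, -0.025, 0.086], [0.026, -1.0, 0.009]]
contact_force: [-4.9, -2.3, 23.2]
opening: 0.018
time_s: 13.3
position: [0.5458, 0.1328, 0.1054]
tcp_rot: [[0.086, 0.013, 0.996], [-0.996, -0.023, 0.086], [0.025, -1.0, 0.011]]
contact_force: [0.2, 0.8, 0.0]
opening: 0.0512
[0.5458 0.1328 0.1054] [0.1933 0.8294 0.0153] 0.0511665188392393
```

View pics/s10.png

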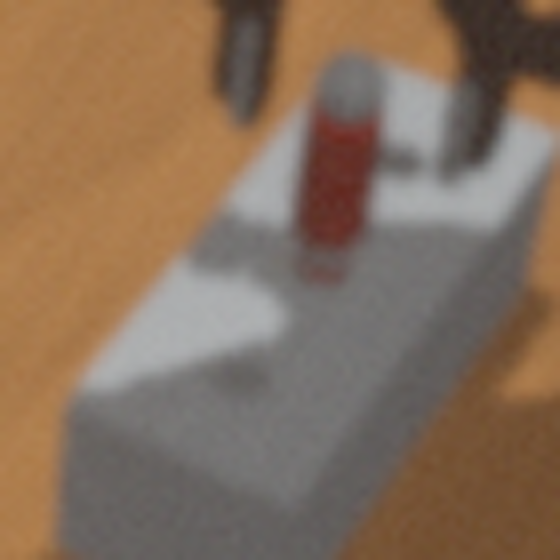

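The punch stands free in the bore and the fingers are clear on both sides. I'm retracting straight up.

```bash
python3 -m creep '[0,0,1,0,0.2,0,0,2,0,0.2,0,0,2.5,0,0.2,0,0,2.5,0,0.2,0,0,2,0,0.2]'; python3 -m creep '[0,-3,1,0,0.2,-1,-4,0,0,0.2,-1,-4,0,0,0.2,-1,-4,0,0,0.2,0,-3,0,0,0.2]'; python3 -m creep '[0,-3,0,0,0.2,0,-3,0,0,0.2,0,0,0,0,0.2,0,0,0,0,0.2]'; python3 - <<'E'
from cell import *
from h import *
s=get_state(); print(s['position'],s['contact_force'],s['opening'],s['qvel'])
S=get_image("scene"); np.savez('scene.npz',**S);T=get_image("top"); np.savez('top.npz',**T)
crop(S,'pics/s11.png',190,160,390,310,4)
crop(T,'pics/t11.png',170,120,270,200,8)
crop(S,'pics/s12.png',305,165,365,225,9)
E
```

```text
time_s: 13.85
position: [0.5437, 0.1324, 0.2081]
tcp_rot: [[0.087, 0.007, 0.996], [-0.996, -0.024, 0.088], [0.025, -1.0, 0.004]]
contact_force: [1.2, 0.7, -0.3]
opening: 0.0514
time_s: 14.35
position: [0.5138, -0.045, 0.2267]
tcp_rot: [[0.099, 0.018, 0.995], [-0.995, -0.019, 0.1], [0.02, -1.0, 0.016]]
contact_force: [1.1, -0.2, 2.0]
opening: 0.051
time_s: 14.75
position: [0.5127, -0.1129, 0.2296]
tcp_rot: [[0.091, 0.02, 0.996], [-0.996, -0.021, 0.092], [0.023, -1.0, 0.018]]
contact_force: [1.0, 0.8, -0.2]
opening: 0.0512
[ 0.5127 -0.1129  0.2296] [ 1.0058  0.7715 -0.1595] 0.05121707767124064 [ 0.0326  0.0005  0.0197 -0.0112  0.0133  0.0091  0.0141]
```

View pics/s12.png

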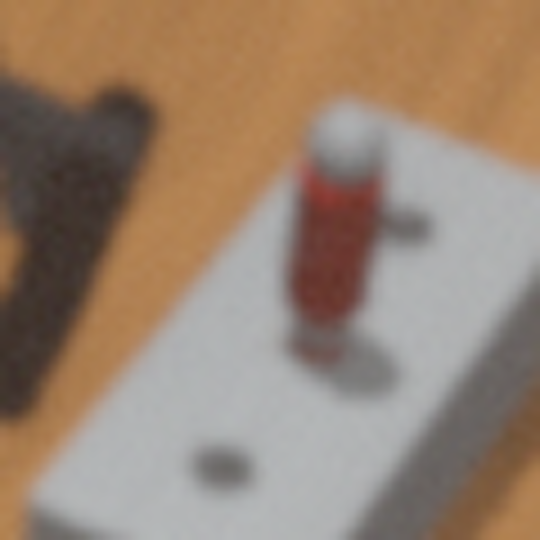

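View pics/t11.png

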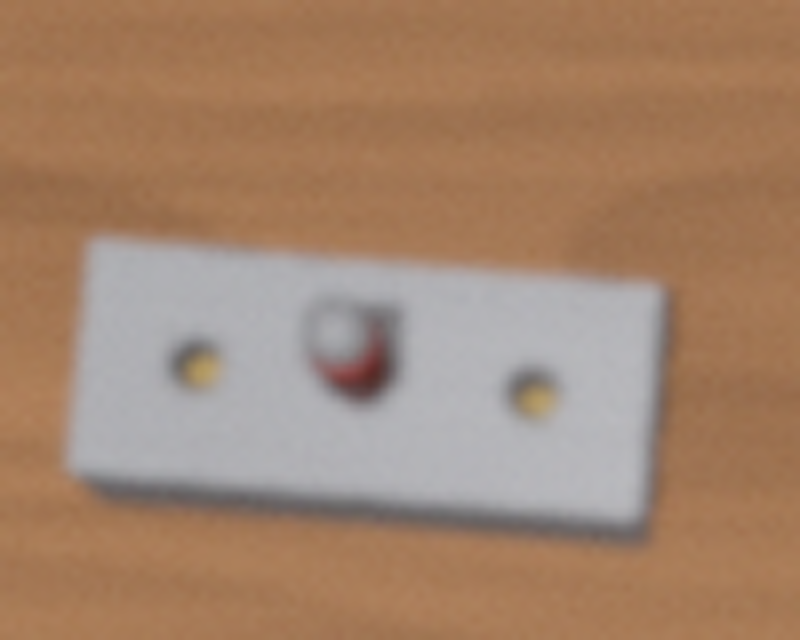

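View pics/s11.png

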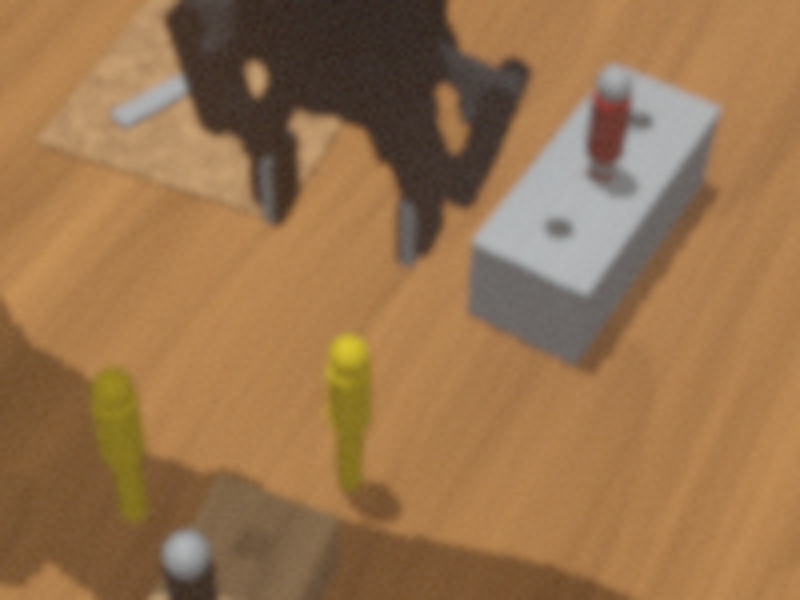

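```bash
python3 - <<'E'
from h import *
s=load('scene');t=load('top')
a=((338+.5)/8-.5+170,(333+.5)/8-.5+120);b=((346+.5)/9-.5+305,(140+.5)/9-.5+165)
print(tri(t,a,s,b),'bore2 .5443 .1305, ball z expected .130')
for z in(.062,.074): 
    p=proj(s,[.5443,.1305,z]); print(z,(p-[305,165]+.5)*9-.5)
E
```

```text
(array([0.5439, 0.1288, 0.1332]), np.float64(2.176125877406972e-05)) bore2 .5443 .1305, ball z expected .130
0.062 [316.2375 345.155 ]
0.074 [321.7018 311.684 ]
```

```bash
python3 - <<'E'
from h import *
s=load('scene')
o=-s['R'].T@s['t']; c=np.array([.5443,.1305]); d=(o[:2]-c)/np.linalg.norm(o[:2]-c)
for z in(.062,.066,.078): print(z,proj(s,[*(c+.007*d),z]))
print('sleeve low edge front',proj(s,[*(c+.011*d),.078]),'ball centre',proj(s,[*c,.130]),proj(s,[*c,.1332]))
C=s['color'].astype(int)
for v in range(174,210): print(v,(C[v,337:344,0]-C[v,337:344,1]))
E
```

```text
0.062 [339.3359 205.0948]
0.066 [339.5367 203.8642]
0.078 [340.1472 200.1239]
sleeve low edge front [339.941  201.3867] ball centre [343.3048 180.8219] [343.4856 179.719 ]
174 [49 48 48 48 46 48 44]
175 [47 48 48 47 42 39 37]
176 [48 47 46 38 32 23 19]
177 [47 45 40 29 18  9  7]
178 [47 42 31 16  5  1 -1]
179 [45 37 22  9  2 -1 -1]
180 [45 38 18  5  1  0 -3]
181 [44 37 19  6  0  1  3]
182 [42 40 28 13  3  1  0]
183 [38 50 44 22  8  4  2]
184 [33 50 60 42 23 13 13]
185 [20 43 68 64 50 40 31]
186 [12 31 62 74 74 66 56]
187 [ 8 28 52 69 73 70 63]
188 [ 8 25 42 55 58 56 55]
189 [ 8 28 44 49 52 49 49]
190 [11 29 44 46 51 47 51]
191 [11 31 43 43 49 50 48]
192 [17 34 43 45 48 50 51]
193 [20 36 42 47 51 52 53]
194 [27 38 43 49 47 52 51]
195 [25 43 48 49 48 50 47]
196 [28 44 47 49 48 48 47]
197 [26 46 48 49 48 46 46]
198 [23 37 49 49 50 49 46]
199 [12 29 42 46 48 46 38]
200 [ 7 20 30 35 37 33 23]
201 [ 5 10 17 23 24 19 12]
202 [ 8 12 13 11 16 12  7]
203 [11 17 18 16 18 17 10]
204 [ 7 17 23 22 24 21 10]
205 [ 0  6 13 15 15 11  6]
206 [0 0 2 4 6 3 2]
207 [-3 -1  1 -1  1 -1  0]
208 [-2 -2 -3 -1  0  1 -1]
209 [ 0 -2 -3 -2 -2  0 -2]
```

```bash
python3 - <<'E'
from h import *
for n,k,x0,y0 in(('s9',8,300,170),('s10',8,300,170),('s12',9,305,165)):
    C=cv2.imread(f'pics/{n}.png').astype(int); r=C[...,2]-C[...,1]
    a=int((338-x0+.5)*k);b=int((342-x0+.5)*k); p=r[:,a:b].mean(1); v=(np.arange(len(p))+.5)/k-.5+y0
    m=(v>202.5)&(v<206); i=np.argmax(np.where(m,p,-99)); 
    j=np.where((v>197)&(v<202.5)&(p<27))[0][0]; e=np.where((v>v[i])&(p<p[i]/2))[0][0]
    print(n,'band peak',v[i],'band low half',v[e],'sleeve edge',v[j])
E
```

```text
s9 band peak 203.5625 band low half 204.9375 sleeve edge 200.0625
s10 band peak 203.8125 band low half 205.3125 sleeve edge 200.5625
s12 band peak 204.0 band low half 205.22222222222223 sleeve edge 200.44444444444446
```

The band's lower edge is at row 205.2, and 205.1 is expected for level. It hasn't lifted since release. Handing in.

```bash
python3 - <<'E'
from cell import *
s=get_state();print(s['time_s'],s['contact_force'])
print(job_done())
E
```

```text
14.85 [-0.0706265   1.76822321  0.77564184]
the job is handed in; nothing more can be done
None
```

The red-banded punch is standing in the middle bore (bore_2), bottomed with the lower edge of its band level with the block's face. I let go of it and handed the job in at 14.85 s.

I tried the -y bore (bore_3) first. It went solid at about 30 mm with the band standing clear of the face, so I drew the punch out. In the middle bore the follower slid at about 8 N and went solid 11.9 mm deeper; 12 mm was expected. The highest push I read in either bore was about 25 N, against the 40 N limit.

- **Depth:** in the last scene picture the band's lower edge was at row 205.2, against 205.1 for level, and it had not lifted after release.
- **Upright:** the ball is offset about 2 mm sideways from the bore centre, a lean of roughly 1°, which the bore's clearance allows.
- **Disagreement:** the two-view ball height came out at 0.133 m, against 0.130 m expected. Three balls I measured the same way at the start also read about 1 mm high. I trusted the force and band checks over this reading.
- **Other things:** I saw no sign that the yellow look-alikes or the black punch had moved. The blue punch was outside my last close-up, so I did not re-check it.

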